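# Shut the splash guard over a vase on the lining wheel

### The job

Stand the little flare-lipped vase upright inside the ring on the wheel and let go of it, then push the splash guard across over the vase, gently, until its latch clicks and it stays shut by itself. Do not ram the guard, and leave the other white cup and jar and the dark ink block where they are.

Things in the scene. Friction and masses are not known exactly. Their poses are not given: they have to be found in the camera images.
- vase: Small solid unglazed white vase, 100 mm tall, 0.11 to 0.22 kg: foot 40 mm across, belly 56 mm at 38 mm up, straight neck 22 mm across from 64 to 90 mm up, flared lip 34 mm at the top. Stands left or right of the machine among other white pots; the only one with a thin neck. Origin: centre of the foot's underside, z up its axis.
- machine: Lining wheel: grey base 180 (x) x 430 (y) x 50 mm high, fixed, its place and yaw vary. Origin: centre of its underside; the guard slides along its +y. On top at y = +70 mm is the round wheel, 110 mm across. At the +y end stand a white panel (y 135 to 141 mm, up to 167 mm) and the latch post (90 mm wide, y 160 to 215 mm, 212 mm high, its roof jutting out to y 138 mm).
- wheel_seat (a point): Centre of the wheel's upper face (60 mm above the table), inside a raised ring 49 mm inner, 62 mm outer diameter, 5 mm high, in which the vase's foot stands. Axes as the machine's. The wheel does not turn.
- push_plate (a point): Splash guard: clear hood, 150 x 150 mm in plan, 52 to 190 mm above the table, 5 mm walls, open at +y, closed at -y by an opaque aluminium plate, the face to push on; a steel tongue 183 mm above the table sticks out 35 mm at +y. Too wide to grasp; clears the standing vase; pushed with over 20 N it breaks. This point: middle of the plate's outer face, 150 mm above the table; axes as the machine's.
- guard (a joint): Travel of the guard along the machine's +y, m: 0 is wide open; starts at 0 to 0.03; about 1 N of friction. It latches somewhere between 0.176 and 0.204: the catch's setting differs each time and does not show. Let go, a latched guard rests still at its catch; an unlatched one is thrown back to 0.172 or less, over 30 mm short of its catch.
- latch_mouth (a point): Slot in the post, 183 mm up, where the tongue enters; the catch is inside. Push felt on the way: from 33 mm before the catch a spring resists, 3 to 5 N; from 20 mm before, a ramp lifts the pawl and the push climbs to a peak of about 8 N some 8 mm before; then it eases to 5 N and the pawl drops (click). About 1.5 mm past the catch a firm buffer adds 12 N per mm: a push of 13 to 15 N means it has caught.
- cup: White cup, 60 mm across, 75 mm tall, among the pots; leave it alone. Origin: centre of its underside.
- jar: White lidded jar, 58 mm across, 85 mm tall, among the pots; leave it alone. Origin: centre of its underside.
- ink_block: Dark flat block 80 x 50 x 18 mm lying right of the machine; leave it alone. Origin: centre of its underside.
There are look-alikes about, which are no part of the job. What is shaped like the vase but blue is not meant.

How it is judged:
By the outcome, as a careful person would: the job done as asked, in the order asked, and still so for the second after the job is handed in, with the robot touching nothing.
It also fails if it takes over 64 s, if anything falls off the work surface, if the arm or the gripper's body presses on something with over 40 N, if the wrist force passes 120 N, or if a joint passes its speed limit or range.

### The arm

A 6-joint arm with a two-finger parallel gripper is mounted at the origin on the work surface. World frame = base frame: x ahead of the robot, y to its left, z up, the work surface at z = 0. Lengths are in m, angles in rad, forces in N, time in s.
With the tool pointing down it reaches from about 0.425 to 0.95 m from the base axis. Payload 3.5 kg.
Tool frame: the origin (TCP) lies between the finger pads; the fingertips stand 25 mm ahead of it and the grasp point (between the pads) lies 6 mm ahead of it (ctrl.finger_overhang is the distance from the TCP to the fingertips, in m); x points along the fingers, y is the direction in which the jaws open and shut, and the axes are right-handed (so a half turn about x gives the same grasp; the last joint's range is limited). The gripper opens to 85 mm and grips with 20 to 120 N. Pads are 22 mm wide; open, the fingers measure 114 mm over their backs; the gripper's body (76 mm by 85 mm) begins 54 mm behind the grasp point. The pads swing forward as they close: fully open they stand 13 mm farther back than shut.
Start: joints at [-1.31, 0.286, 1.577, -0, 1.279, -0.15], TCP at [0.27, -0.619, 0.256] pointing down, gripper open.
Joint ranges: [-2.77, 2.77], [-0.9, 2.22], [0.21, 2.48], [-1.53, 4.67], [0.24, 2.81], [-2.84, 2.84]. Speed limits (rad/s): [2.79, 2.79, 3.14, 3.14, 3.14, 3.14].

### API

Orientations are given as a unit quaternion [x, y, z, w].
In Python, from plant import ctrl gives the robot as it stands.
- The arm moves only by the tool play_rows, never from a script. Its argument "targets" is a list of rows, each an object with "delta_pos": the shift along the world's x, y, z normalised to -1 to 1, where 1 is 1000 mm, a list of three; "delta_rot": the turn, a rotation vector about the world's x, y, z normalised to -1 to 1, where 1 is pi rad, a list of three; "claw": the finger opening in mm, from 0 to 85.4. In form: [{"delta_pos": [tx, ty, tz], "delta_rot": [wx, wy, wz], "claw": claw}, ...]. A call has 1 to 20 rows; each row is the pose to reach, as a shift and turn from the pose measured when the call began, turning the shorter way round; what a row does not reach only later rows make up. A row lasts 1/12 s, in which the tool goes at most 41.7 mm and 7.16 degrees, less where a joint would pass 70% of its speed; a pose out of reach is approached as far as the arm can. A call with a number of a shift or a turn outside -1 to 1 is refused whole. A call with a gripper value outside its range is refused whole. The fingers move at their own pace and stop on an object; "newtons" is the grip in N (left out, the last holds). Time passes only in rows, so rows that repeat a pose let the fingers close. It gives the time, the measured TCP pose, the force and the opening at its end, in the units of the state.
- ctrl.get_state(): the state, without advancing time (a new reading comes with each control period).
- ctrl.read_camera(name): name is "scene" or "top" or "wrist"; returns the picture (480x640x3 uint8, blue, green, red); there is no depth.
- ctrl.calibration(name): a dict with "fx", "fy", "cx", "cy" (pixels), "camera_from_world" (4x4, takes a point from world to camera coordinates). Camera axes: x right, y down, z forward; pixel columns grow to the right and rows downward; lengths in m; the calibration is good to about 2 mm. A picture is of the moment at which its call begins: read the wrist's pose just before it. calibration takes no time and is no camera call; for the wrist camera it gives the pose at the moment of the call.
- ctrl.sign_off(): hands the job in, once; it reports no verdict.
The state is a dict: "time": time; "qpos": joint angles; "dq": joint speeds; "joint_efforts": joint torques, N m; "eef_pos": TCP position; "tcp_rot": TCP orientation; "contact_force": force on the tool from outside, world axes, zero at the start; "wrist_torque": the same for the moment, N m; "opening": opening from 0.0 (shut) to 1.0 (fully open).
Only numpy, scipy, OpenCV 4.12 (cv2) and the standard library are available. Lean on these libraries where they do the work, as an engineer would, in place of code of your own. Each camera call takes 0.05 s, during which the arm holds its last target. There are 200 camera calls.

## Working session

There is one attempt and no reset: what is moved stays moved. The work goes in short steps, Python scripts to look and compute and a tool call to move; the robot and the scene stay as the last step left them, time stands still between calls to the robot, and variables do not carry over. Pictures are saved under pics/ and viewed, about 8 in all and at most 12, crops included, and the job is handed in when it is done.

Besides the shell and the picture viewer there is one more tool, called after "Emit:" as name(argument=value, ...), one argument or row to a line, values as JSON. play_rows: Moves the arm, as the interface text tells. Its arguments: {"type":"object","properties":{"targets":{"type":"array"},"newtons":{"type":"number"}},"required":["targets"]}

```bash
mkdir -p pics; ls; python3 - <<'E'
from plant import ctrl
import cv2, numpy as np
s=ctrl.get_state(); print({k:np.round(v,3).tolist() for k,v in s.items()})
for n in("scene","top"):
    cv2.imwrite(f"pics/{n}0.png",ctrl.read_camera(n)); c=ctrl.calibration(n); print(n,c["fx"],c["cx"],c["cy"],np.round(c["camera_from_world"],3).tolist())
E
```

```text
pics
{'time': 0.0, 'qpos': [-1.31, 0.287, 1.578, 0.0, 1.279, -0.15], 'dq': [0.002, -0.002, 0.001, 0.002, 0.0, -0.0], 'joint_efforts': [-0.0, -40.598, -29.263, -0.0, 0.006, 0.0], 'eef_pos': [0.269, -0.618, 0.255], 'tcp_rot': [-0.692, -0.145, 0.692, -0.143], 'contact_force': [0.236, -0.251, -0.677], 'wrist_torque': [0.001, -0.019, 0.027], 'opening': 1.0}
scene 572.6850190998365 312.14496525889695 233.89985727396646 [[0.421, 0.907, 0.009, -0.181], [0.786, -0.36, -0.504, -0.381], [-0.454, 0.219, -0.864, 1.884], [0.0, 0.0, 0.0, 1.0]]
top 492.1904530870931 319.9707488031745 235.94733813487383 [[0.048, -0.999, -0.002, -0.071], [-0.979, -0.047, -0.2, 0.562], [0.2, 0.011, -0.98, 1.058], [0.0, 0.0, 0.0, 1.0]]
```

View pics/scene0.png

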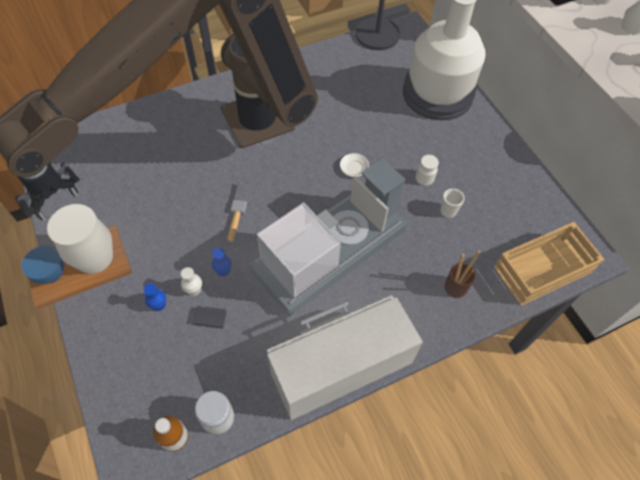

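View pics/top0.png

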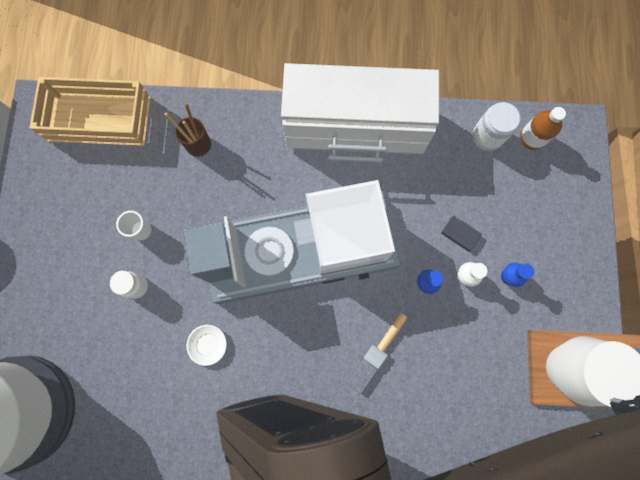

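The scene view shows the white vase at about (191,282), between the blue ones. In the top view it is at (472,273), with blue at (430,281) and (516,273). The top view also shows the wheel ring at (268,250), the guard at (350,227) and the post at (207,250).

```bash
cat > h.py <<'E'
import numpy as np, cv2
from plant import ctrl
def ray(cal,uv,z):
    T=np.array(cal["camera_from_world"]); R=T[:3,:3]; o=-R.T@T[:3,3]
    d=R.T@np.array([(uv[0]-cal["cx"])/cal["fx"],(uv[1]-cal["cy"])/cal["fy"],1])
    return o+d*(z-o[2])/d[2]
def proj(cal,p):
    T=np.array(cal["camera_from_world"]); c=T[:3,:3]@np.asarray(p)+T[:3,3]
    return np.array([cal["fx"]*c[0]/c[2]+cal["cx"],cal["fy"]*c[1]/c[2]+cal["cy"]])
E
python3 - <<'E'
import cv2,numpy as np
t=cv2.imread('pics/top0.png'); s=cv2.imread('pics/scene0.png')
a=cv2.resize(t[170:310,180:400],None,fx=3.6,fy=3.6,interpolation=2)[:,:800]
b=cv2.resize(t[253:298,440:540],None,fx=4,fy=4,interpolation=2)
hsv=cv2.cvtColor(t,cv2.COLOR_BGR2HSV); 
m=((hsv[...,1]<40)&(hsv[...,2]>150)).astype('uint8')
m[:, :400]=0; m[:240]=0;m[310:]=0;m[:,540:]=0
n,l,st,c=cv2.connectedComponentsWithStats(m); print(st,c)
hs=cv2.cvtColor(s,cv2.COLOR_BGR2HSV);m2=((hs[...,1]<40)&(hs[...,2]>150)).astype('uint8')
q=np.zeros_like(m2);q[255:305,165:215]=m2[255:305,165:215]
n,l,st,c=cv2.connectedComponentsWithStats(q); print(st,c)
cv2.imwrite('pics/c1.png',a)
e=cv2.resize(s[255:305,165:215],None,fx=5,fy=5,interpolation=2)
w=np.zeros((250,660,3),'uint8');w[:180,:400]=b;w[:,410:]=e;cv2.imwrite('pics/c2.png',w)
E
```

```text
[[     0      0    640    480 304191]
 [   425    240    115     70   2760]
 [   497    281     19     18    131]
 [   516    296      1      1      1]
 [   515    299     16     11     63]
 [   528    302     12      8     54]] [[317.8163325  239.23631205]
 [487.30652174 263.32934783]
 [505.72519084 290.51145038]
 [516.         296.        ]
 [522.85714286 304.73015873]
 [534.44444444 306.05555556]]
[[     0      0    640    480 306816]
 [   180    267     22     28    384]] [[319.66068588 239.44858156]
 [191.11197917 280.58333333]]
```

View pics/c1.png

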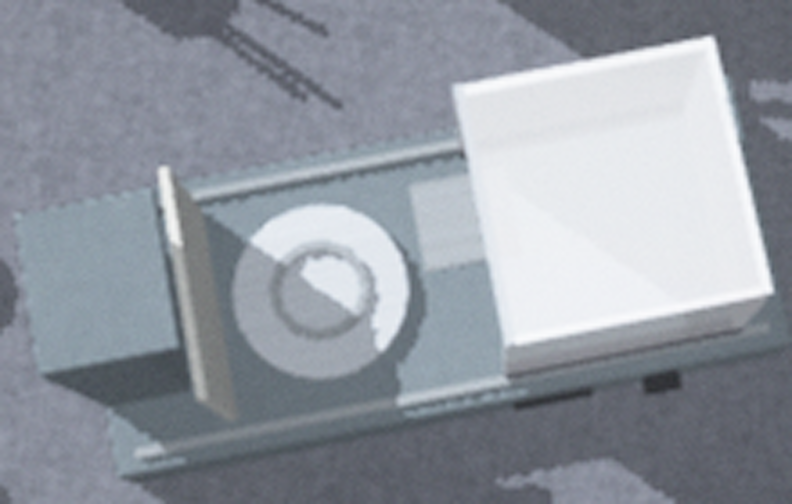

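View pics/c2.png

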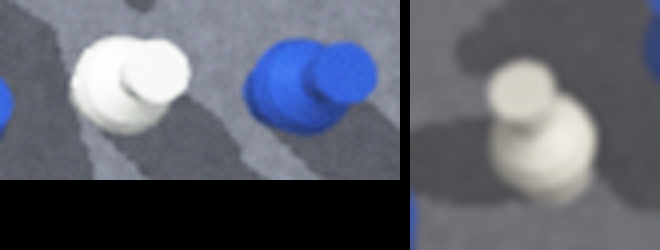

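c1: the guard-top corners are (455,85), (713,38), (771,293) and (507,347). The ring centre is (324,288). c2: the vase's lip centre is at top (480,271) and scene (187.4,273).

```bash
python3 - <<'E'
from h import *
ct,cs=ctrl.calibration('top'),ctrl.calibration('scene')
f=lambda u,v:(180+u/3.6,170+v/3.6)
print('lip',ray(ct,(480,271.2),.1),ray(cs,(187.4,273),.1))
print('foot-ish belly top', ray(ct,(472-.7,274.2),.038))
print('ring',ray(ct,f(324,288),.065),'disc',ray(ct,f(321,292),.06))
G=[ray(ct,f(*p),.19) for p in((455,85),(713,38),(771,293),(507,347))]
for g in G:print(g)
for i in range(4):
    d=G[(i+1)%4]-G[i];print(np.linalg.norm(d),np.degrees(np.arctan2(d[1],d[0])))
P=[ray(ct,f(*p),.212) for p in((15,215),(155,192),(185,350),(45,373))]
for i in range(4):
    d=P[(i+1)%4]-P[i];print('post',P[i],np.linalg.norm(d),np.degrees(np.arctan2(d[1],d[0])))
B=[ray(ct,f(*p),.05) for p in((125,478),(785,345))];d=B[0]-B[1];print('base',B,np.linalg.norm(d),np.degrees(np.arctan2(d[1],d[0])))
E
```

```text
lip [ 0.49571522 -0.39086429  0.1       ] [ 0.49937375 -0.38958559  0.1       ]
foot-ish belly top [ 0.49698913 -0.39079828  0.038     ]
ring [0.52615814 0.06586356 0.065     ] disc [0.52439126 0.0681254  0.06      ]
[ 0.62408544 -0.01397033  0.19      ]
[ 0.65859183 -0.15820995  0.19      ]
[ 0.5138909  -0.19358001  0.19      ]
[ 0.47712119 -0.05027514  0.19      ]
0.1483096777519508 -76.54600961934014
0.14896106312592095 -166.26421161581536
0.14794694229409946 104.39072554124853
0.15138206229653534 13.87605764221472
post [0.53325183 0.21914585 0.212     ] 0.07641068363769495 -77.63987826023383
post [0.54960796 0.14450626 0.212     ] 0.08858799107945742 -164.58736476558548
post [0.46420587 0.12096234 0.212     ] 0.07504791074538468 102.1934964112152
post [0.44835471 0.19431716 0.212     ] 0.08845328915499356 16.301890621944562
base [array([0.40426784, 0.18196288, 0.05      ]), array([ 0.50638653, -0.22286844,  0.05      ])] 0.41751241732418704 104.15751031854639
```

```bash
cat >> h.py <<'E'
from scipy.spatial.transform import Rotation as Rn
YAW=np.radians(13.9); MX=np.array([np.cos(YAW),np.sin(YAW),0]); MY=np.array([-np.sin(YAW),np.cos(YAW),0])
def goal(sgn=1):
    x=np.array([0,0,-1.]); y=sgn*MX; return Rn.from_matrix(np.c_[x,y,np.cross(x,y)])
def plan(p,sgn=1):
    s=ctrl.get_state(); r=Rn.from_quat(s["tcp_rot"])
    dr=(goal(sgn)*r.inv()).as_rotvec()/np.pi
    print('t',round(s["time"],2),'pos',np.round(s["eef_pos"],4),'dpos',np.round(np.array(p)-s["eef_pos"],4),'drot',np.round(dr,4),'q',np.round(s["qpos"],2))
E
python3 - <<'E'
from h import *
plan([.4975,-.390,.22],1);plan([.4975,-.390,.22],-1)
print(Rn.from_quat(ctrl.get_state()["tcp_rot"]).as_matrix().round(2))
c=ctrl.calibration('top')
print(ray(c,(438-6,279),.05), ray(c,(440+345/4,253+70/4),.1))
E
```

```text
t 0.1 pos [ 0.2694 -0.6183  0.2551] dpos [ 0.2281  0.2283 -0.0351] drot [-4.000e-04 -6.000e-04  4.465e-01] q [-1.31  0.29  1.58  0.    1.28 -0.15]
t 0.1 pos [ 0.2694 -0.6183  0.2551] dpos [ 0.2281  0.2283 -0.0351] drot [-6.000e-04  4.000e-04 -5.535e-01] q [-1.31  0.29  1.58  0.    1.28 -0.15]
[[-0.    0.4  -0.92]
 [ 0.   -0.92 -0.4 ]
 [-1.   -0.   -0.  ]]
[ 0.48029513 -0.29922764  0.05      ] [ 0.50196755 -0.48984335  0.1       ]
```

Emit:
play_rows(
  targets=[
    {"delta_pos":[0.03,0.03,0],"delta_rot":[0,0,0.04],"claw":85},
    {"delta_pos":[0.06,0.06,0],"delta_rot":[0,0,0.08],"claw":85},
    {"delta_pos":[0.09,0.09,0],"delta_rot":[0,0,0.12],"claw":85},
    {"delta_pos":[0.12,0.12,0],"delta_rot":[0,0,0.16],"claw":85},
    {"delta_pos":[0.15,0.15,0],"delta_rot":[0,0,0.2],"claw":85},
    {"delta_pos":[0.18,0.18,0],"delta_rot":[0,0,0.24],"claw":85},
    {"delta_pos":[0.21,0.21,0],"delta_rot":[0,0,0.28],"claw":85},
    {"delta_pos":[0.228,0.228,-0.01],"delta_rot":[0,0,0.32],"claw":85},
    {"delta_pos":[0.228,0.228,-0.02],"delta_rot":[0,0,0.36],"claw":85},
    {"delta_pos":[0.228,0.228,-0.03],"delta_rot":[0,0,0.4],"claw":85},
    {"delta_pos":[0.228,0.228,-0.035],"delta_rot":[0,0,0.4465],"claw":85},
    {"delta_pos":[0.228,0.228,-0.035],"delta_rot":[0,0,0.4465],"claw":85},
    {"delta_pos":[0.228,0.228,-0.035],"delta_rot":[0,0,0.4465],"claw":85},
    {"delta_pos":[0.228,0.228,-0.035],"delta_rot":[0,0,0.4465],"claw":85},
  ],
)

```text
time: 1.27
eef_pos: [0.4973, -0.3901, 0.2195]
tcp_rot: [0.436, 0.558, -0.437, 0.556]
contact_force: [0.3, -0.4, 0.3]
opening: 0.997
```

```bash
python3 - <<'E'
from h import *
plan([.4975,-.390,.104])
c=ctrl.calibration('wrist'); im=ctrl.read_camera('wrist'); cv2.imwrite('pics/w1.png',im)
print(c["fx"],np.round(c["camera_from_world"],3).tolist())
print('pred lip',proj(c,[.4975,-.39,.1]),'foot',proj(c,[.4975,-.39,0]))
E
```

```text
t 1.27 pos [ 0.4973 -0.3901  0.2195] dpos [ 2.000e-04  1.000e-04 -1.155e-01] drot [-0.0002 -0.0009  0.0003] q [-0.82  0.23  1.72 -0.    1.2  -1.07]
425.9838027911027 [[0.971, 0.239, -0.003, -0.388], [0.228, -0.926, 0.3, -0.503], [0.069, -0.292, -0.954, 0.197], [0.0, 0.0, 0.0, 1.0]]
pred lip [314.40090279 243.85007329] foot [314.09315541 206.02198392]
```

View pics/w1.png

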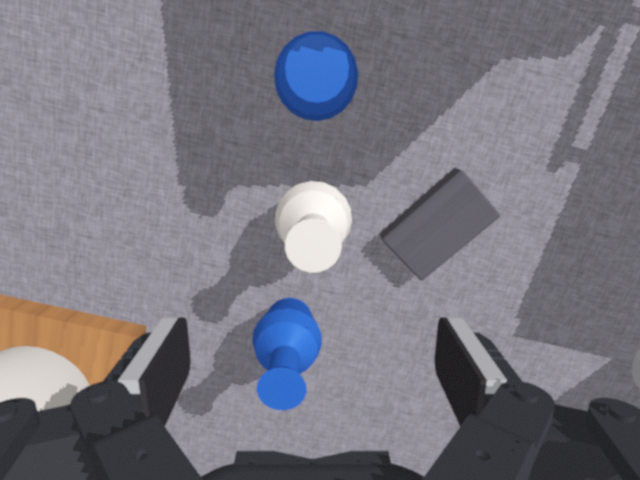

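The wrist view shows the lip at (313,244), and it was predicted at (314,244), so the vase position is confirmed. The ink block at (440,222) lies below finger height. I'll descend and grip at the lip and upper neck.

Emit:
play_rows(
  newtons=30,
  targets=[
    {"delta_pos":[0,0,-0.02],"delta_rot":[0,0,0],"claw":85},
    {"delta_pos":[0,0,-0.04],"delta_rot":[0,0,0],"claw":80},
    {"delta_pos":[0,0,-0.06],"delta_rot":[0,0,0],"claw":75},
    {"delta_pos":[0,0,-0.08],"delta_rot":[0,0,0],"claw":70},
    {"delta_pos":[0,0,-0.1],"delta_rot":[0,0,0],"claw":65},
    {"delta_pos":[0,0,-0.11],"delta_rot":[0,0,0],"claw":60},
    {"delta_pos":[0,0,-0.12],"delta_rot":[0,0,0],"claw":55},
    {"delta_pos":[0,0,-0.1215],"delta_rot":[0,0,0],"claw":50},
    {"delta_pos":[0,0,-0.1215],"delta_rot":[0,0,0],"claw":45},
    {"delta_pos":[0,0,-0.1215],"delta_rot":[0,0,0],"claw":41},
    {"delta_pos":[0,0,-0.1215],"delta_rot":[0,0,0],"claw":38},
    {"delta_pos":[0,0,-0.1215],"delta_rot":[0,0,0],"claw":36},
    {"delta_pos":[0,0,-0.1215],"delta_rot":[0,0,0],"claw":34},
    {"delta_pos":[0,0,-0.1215],"delta_rot":[0,0,0],"claw":30},
    {"delta_pos":[0,0,-0.1215],"delta_rot":[0,0,0],"claw":26},
    {"delta_pos":[0,0,-0.1215],"delta_rot":[0,0,0],"claw":20},
    {"delta_pos":[0,0,-0.1215],"delta_rot":[0,0,0],"claw":20},
    {"delta_pos":[0,0,-0.1215],"delta_rot":[0,0,0],"claw":20},
  ],
)

```text
time: 2.82
eef_pos: [0.4978, -0.3908, 0.0996]
tcp_rot: [0.435, 0.557, -0.437, 0.557]
contact_force: [-1.4, -0.2, 5.8]
opening: 0.351
```

Emit:
play_rows(
  targets=[
    {"delta_pos":[0,0,0.005],"delta_rot":[0,0,0],"claw":20},
    {"delta_pos":[0,0,0.01],"delta_rot":[0,0,0],"claw":20},
    {"delta_pos":[0,0,0.02],"delta_rot":[0,0,0],"claw":20},
    {"delta_pos":[0,0,0.03],"delta_rot":[0,0,0],"claw":20},
    {"delta_pos":[0,0,0.045],"delta_rot":[0,0,0],"claw":20},
    {"delta_pos":[0,0,0.06],"delta_rot":[0,0,0],"claw":20},
    {"delta_pos":[0,0,0.06],"delta_rot":[0,0,0],"claw":20},
    {"delta_pos":[0,0,0.06],"delta_rot":[0,0,0],"claw":20},
  ],
)

```text
time: 3.48
eef_pos: [0.4984, -0.3914, 0.1613]
tcp_rot: [0.435, 0.556, -0.437, 0.558]
contact_force: [0.1, 0.4, -1.9]
opening: 0.349
```

```bash
python3 - <<'E'
from h import *
plan([.525,.066,.30])
a=ctrl.read_camera('wrist'); b=ctrl.read_camera('scene')
cv2.imwrite('pics/w2.png',np.hstack([cv2.resize(a[120:],(500,281)),cv2.resize(b[210:330,130:258],(300,281),interpolation=2)]))
print(ctrl.get_state()['contact_force'],ctrl.get_state()['opening'])
E
```

```text
t 3.48 pos [ 0.4984 -0.3914  0.1613] dpos [0.0266 0.4574 0.1387] drot [0.0012 0.0003 0.0003] q [-0.82  0.29  1.76 -0.    1.09 -1.07]
[-0.27095248  0.22927011 -1.65242574] 0.345498859944478
```

View pics/w2.png

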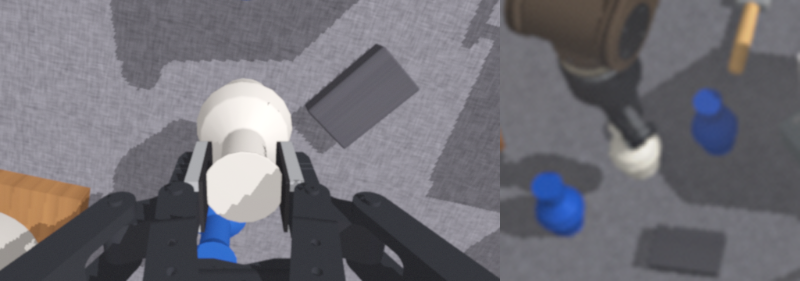

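The vase hangs upright from its lip. Next I'll carry it high over the hood to a point 0.11 m before the wheel and measure the ring from there.

Emit:
play_rows(
  targets=[
    {"delta_pos":[0,0,0.015],"delta_rot":[0,0,0],"claw":20},
    {"delta_pos":[0,0,0.04],"delta_rot":[0,0,0],"claw":20},
    {"delta_pos":[0,0.01,0.065],"delta_rot":[0,0,0],"claw":20},
    {"delta_pos":[0,0.03,0.09],"delta_rot":[0,0,0],"claw":20},
    {"delta_pos":[0.01,0.055,0.115],"delta_rot":[0,0,0],"claw":20},
    {"delta_pos":[0.015,0.08,0.14],"delta_rot":[0,0,0],"claw":20},
    {"delta_pos":[0.02,0.11,0.155],"delta_rot":[0,0,0],"claw":20},
    {"delta_pos":[0.025,0.14,0.16],"delta_rot":[0,0,0],"claw":20},
    {"delta_pos":[0.03,0.17,0.16],"delta_rot":[0,0,0],"claw":20},
    {"delta_pos":[0.035,0.2,0.16],"delta_rot":[0,0,0],"claw":20},
    {"delta_pos":[0.04,0.23,0.16],"delta_rot":[0,0,0],"claw":20},
    {"delta_pos":[0.045,0.26,0.16],"delta_rot":[0,0,0],"claw":20},
    {"delta_pos":[0.05,0.29,0.16],"delta_rot":[0,0,0],"claw":20},
    {"delta_pos":[0.054,0.315,0.16],"delta_rot":[0,0,0],"claw":20},
    {"delta_pos":[0.054,0.335,0.16],"delta_rot":[0,0,0],"claw":20},
    {"delta_pos":[0.054,0.345,0.16],"delta_rot":[0,0,0],"claw":20},
    {"delta_pos":[0.054,0.35,0.16],"delta_rot":[0,0,0],"claw":20},
    {"delta_pos":[0.054,0.35,0.16],"delta_rot":[0,0,0],"claw":20},
    {"delta_pos":[0.054,0.35,0.16],"delta_rot":[0,0,0],"claw":20},
  ],
)

```text
time: 5.17
eef_pos: [0.5513, -0.0411, 0.3184]
tcp_rot: [0.435, 0.557, -0.437, 0.556]
contact_force: [-0.8, 0.1, -0.8]
opening: 0.35
```

```bash
python3 - <<'E'
from h import *
plan([.526,.066,.32])
c=ctrl.calibration('wrist'); im=ctrl.read_camera('wrist'); cv2.imwrite('pics/w3.png',im)
print('pred ring',proj(c,[.526,.066,.065]))
for d in (0.055,-.055): print(proj(c,np.array([.526,.066,.06])+d*MX),proj(c,np.array([.526,.066,.06])+d*MY))
s=ctrl.get_state(); p=np.array(s['eef_pos']); print('pred lip',proj(c,p+[0,0,.0004]),s['contact_force'])
E
```

```text
t 5.17 pos [ 0.5513 -0.0411  0.3184] dpos [-0.0253  0.1071  0.0016] drot [ 0.0003 -0.0009  0.0004] q [-0.26 -0.03  1.81 -0.    1.36 -0.5 ]
pred ring [315.21382209  63.29435199]
[382.31514456  63.70751201] [315.19775862 -12.07811272]
[248.14375487  64.05489267] [315.18336106 132.964391  ]
pred lip [314.64007429 360.81252419] [ 0.84647399  1.03002983 -0.19977655]
```

View pics/w3.png

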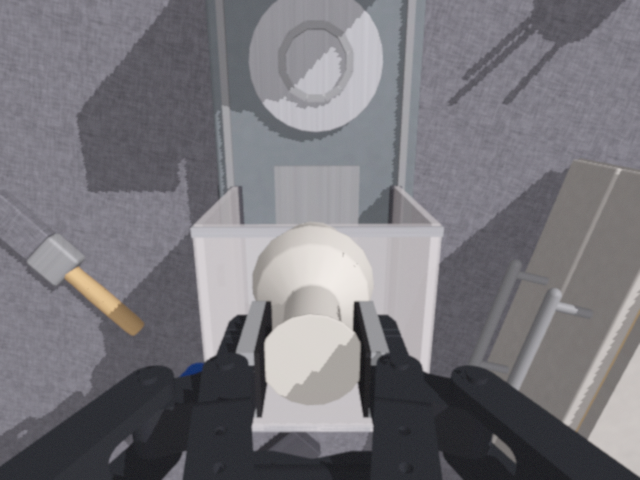

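The ring is at (316,62), predicted at (315,63), so the position needs about +1 mm. The held lip is centred at (312,360), so the vase sits 0.9 mm off along −x. I'll move over the wheel and go down to just above the ring.

Emit:
play_rows(
  targets=[
    {"delta_pos":[-0.004,0.018,0],"delta_rot":[0,0,0],"claw":20},
    {"delta_pos":[-0.009,0.04,0],"delta_rot":[0,0,0],"claw":20},
    {"delta_pos":[-0.014,0.065,0],"delta_rot":[0,0,0],"claw":20},
    {"delta_pos":[-0.02,0.09,0],"delta_rot":[0,0,0],"claw":20},
    {"delta_pos":[-0.023,0.103,0],"delta_rot":[0,0,0],"claw":20},
    {"delta_pos":[-0.024,0.108,0],"delta_rot":[0,0,0],"claw":20},
    {"delta_pos":[-0.024,0.108,-0.015],"delta_rot":[0,0,0],"claw":20},
    {"delta_pos":[-0.024,0.108,-0.035],"delta_rot":[0,0,0],"claw":20},
    {"delta_pos":[-0.024,0.108,-0.055],"delta_rot":[0,0,0],"claw":20},
    {"delta_pos":[-0.024,0.108,-0.075],"delta_rot":[0,0,0],"claw":20},
    {"delta_pos":[-0.024,0.108,-0.095],"delta_rot":[0,0,0],"claw":20},
    {"delta_pos":[-0.024,0.108,-0.115],"delta_rot":[0,0,0],"claw":20},
    {"delta_pos":[-0.024,0.108,-0.13],"delta_rot":[0,0,0],"claw":20},
    {"delta_pos":[-0.024,0.108,-0.14],"delta_rot":[0,0,0],"claw":20},
    {"delta_pos":[-0.024,0.108,-0.143],"delta_rot":[0,0,0],"claw":20},
    {"delta_pos":[-0.024,0.108,-0.143],"delta_rot":[0,0,0],"claw":20},
    {"delta_pos":[-0.024,0.108,-0.143],"delta_rot":[0,0,0],"claw":20},
  ],
)

```text
time: 6.63
eef_pos: [0.5282, 0.0661, 0.1765]
tcp_rot: [0.436, 0.556, -0.437, 0.556]
contact_force: [0.1, -0.6, -0.9]
opening: 0.346
```

```bash
python3 - <<'E'
from h import *
plan([.5273,.0671,.1596])
c=ctrl.calibration('wrist'); im=ctrl.read_camera('wrist'); s=ctrl.read_camera('top'); sc=ctrl.read_camera('scene')
cv2.imwrite('pics/w4.png',np.hstack([cv2.resize(im,(520,390)),cv2.resize(sc[175:273,295:365],(280,390),interpolation=2)]))
for d in (0.031,-.031): print(proj(c,np.array([.5263,.0672,.065])+d*MX),proj(c,np.array([.5263,.0672,.065])+d*MY))
E
```

```text
t 6.63 pos [0.5282 0.0661 0.1765] dpos [-0.0009  0.001  -0.0169] drot [ 0.0004 -0.0003  0.0007] q [-0.07  0.05  1.99 -0.    1.09 -0.31]
[365.74402921 245.3256568 ] [310.88963187 191.49020921]
[256.51369484 245.60921221] [311.31696858 295.42499602]
```

View pics/w4.png

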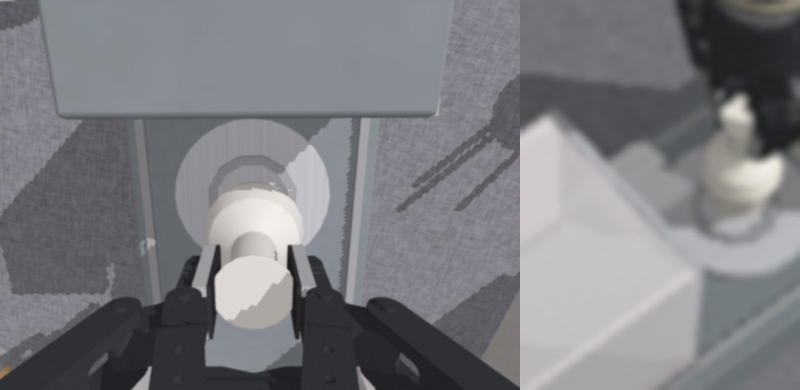

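The wrist view puts the ring centre at col 311 as predicted, with the belly about 2 mm to the right, so I'll nudge −x and lower.

Emit:
play_rows(
  targets=[
    {"delta_pos":[-0.0017,0.001,-0.003],"delta_rot":[0,0,0],"claw":20},
    {"delta_pos":[-0.0017,0.001,-0.007],"delta_rot":[0,0,0],"claw":20},
    {"delta_pos":[-0.0017,0.001,-0.01],"delta_rot":[0,0,0],"claw":20},
    {"delta_pos":[-0.0017,0.001,-0.013],"delta_rot":[0,0,0],"claw":20},
    {"delta_pos":[-0.0017,0.001,-0.015],"delta_rot":[0,0,0],"claw":20},
    {"delta_pos":[-0.0017,0.001,-0.0165],"delta_rot":[0,0,0],"claw":20},
    {"delta_pos":[-0.0017,0.001,-0.0165],"delta_rot":[0,0,0],"claw":20},
    {"delta_pos":[-0.0017,0.001,-0.0165],"delta_rot":[0,0,0],"claw":20},
  ],
)

```text
time: 7.45
eef_pos: [0.5265, 0.0675, 0.1603]
tcp_rot: [0.436, 0.556, -0.437, 0.557]
contact_force: [0.5, 1.1, -1.3]
opening: 0.356
```

Emit:
play_rows(
  targets=[
    {"delta_pos":[0,0,-0.001],"delta_rot":[0,0,0],"claw":20},
    {"delta_pos":[0,0,-0.0015],"delta_rot":[0,0,0],"claw":20},
    {"delta_pos":[0,0,-0.0015],"delta_rot":[0,0,0],"claw":20},
  ],
)

```text
time: 7.7
eef_pos: [0.527, 0.0673, 0.1596]
tcp_rot: [0.436, 0.556, -0.437, 0.557]
contact_force: [-0.7, -1.1, 1.8]
opening: 0.351
```

The seat was felt at TCP z 0.1596, exactly as expected. Foot on the ring's rim would have read 0.1646. I'll release and rise.

Emit:
play_rows(
  targets=[
    {"delta_pos":[0,0,0],"delta_rot":[0,0,0],"claw":33},
    {"delta_pos":[0,0,0],"delta_rot":[0,0,0],"claw":36},
    {"delta_pos":[0,0,0],"delta_rot":[0,0,0],"claw":40},
    {"delta_pos":[0,0,0],"delta_rot":[0,0,0],"claw":46},
    {"delta_pos":[0,0,0],"delta_rot":[0,0,0],"claw":54},
    {"delta_pos":[0,0,0],"delta_rot":[0,0,0],"claw":62},
    {"delta_pos":[0,0,0],"delta_rot":[0,0,0],"claw":62},
    {"delta_pos":[0,0,0.01],"delta_rot":[0,0,0],"claw":62},
    {"delta_pos":[0,0,0.025],"delta_rot":[0,0,0],"claw":62},
    {"delta_pos":[0,0,0.045],"delta_rot":[0,0,0],"claw":62},
    {"delta_pos":[0,0,0.065],"delta_rot":[0,0,0],"claw":62},
    {"delta_pos":[0,0,0.09],"delta_rot":[0,0,0],"claw":62},
    {"delta_pos":[0.008,-0.032,0.115],"delta_rot":[0,0,0],"claw":62},
    {"delta_pos":[0.016,-0.065,0.12],"delta_rot":[0,0,0],"claw":62},
    {"delta_pos":[0.024,-0.097,0.12],"delta_rot":[0,0,0],"claw":62},
    {"delta_pos":[0.024,-0.097,0.12],"delta_rot":[0,0,0],"claw":62},
    {"delta_pos":[0.024,-0.097,0.12],"delta_rot":[0,0,0],"claw":62},
  ],
)

```text
time: 9.12
eef_pos: [0.5512, -0.031, 0.2804]
tcp_rot: [0.437, 0.555, -0.437, 0.556]
contact_force: [-0.6, 0.3, -0.2]
opening: 0.723
```

```bash
python3 - <<'E'
from h import *
# plate face ~ ring -0.250*MY ; standoff
C=np.array([.5265,.0672,0])
plan(C-.25*MY+[0,0,.16])
c=ctrl.calibration('wrist'); im=ctrl.read_camera('wrist'); t=ctrl.read_camera('top')
cv2.imwrite('pics/w5.png',np.hstack([cv2.resize(im,(480,360)),cv2.resize(t[200:290,210:290],(320,360),interpolation=2)]))
print('lip pred',proj(c,C+[0,0,.16]),'foot',proj(c,C+[0,0,.065]))
ct=ctrl.calibration('top');print('top lip',(proj(ct,C+[0,0,.16])-[210,200])*4)
E
```

```text
t 9.12 pos [ 0.5512 -0.031   0.2804] dpos [ 0.0353 -0.1445 -0.1204] drot [0.0004 0.0005 0.0015] q [-0.24 -0.    1.86 -0.    1.29 -0.48]
lip pred [311.509787    56.56109773] foot [311.54504896  70.87671823]
top lip [218.62861735 167.22225652]
```

View pics/w5.png

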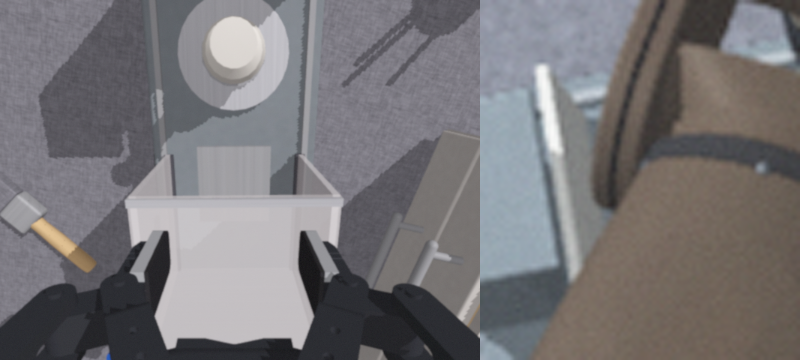

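The vase stands upright: its lip is at (312,57) in full-image pixels, as predicted. Now I'll go behind the plate with the fingers shut.

Emit:
play_rows(
  targets=[
    {"delta_pos":[0.008,-0.033,0],"delta_rot":[0,0,0],"claw":30},
    {"delta_pos":[0.016,-0.066,0],"delta_rot":[0,0,0],"claw":0},
    {"delta_pos":[0.024,-0.1,0],"delta_rot":[0,0,0],"claw":0},
    {"delta_pos":[0.033,-0.135,0],"delta_rot":[0,0,0],"claw":0},
    {"delta_pos":[0.041,-0.168,0],"delta_rot":[0,0,0],"claw":0},
    {"delta_pos":[0.0474,-0.193,0],"delta_rot":[0,0,0],"claw":0},
    {"delta_pos":[0.0474,-0.193,0],"delta_rot":[0,0,0],"claw":0},
    {"delta_pos":[0.0474,-0.193,-0.03],"delta_rot":[0,0,0],"claw":0},
    {"delta_pos":[0.0474,-0.193,-0.06],"delta_rot":[0,0,0],"claw":0},
    {"delta_pos":[0.0474,-0.193,-0.09],"delta_rot":[0,0,0],"claw":0},
    {"delta_pos":[0.0474,-0.193,-0.115],"delta_rot":[0,0,0],"claw":0},
    {"delta_pos":[0.0474,-0.193,-0.1235],"delta_rot":[0,0,0],"claw":0},
    {"delta_pos":[0.0474,-0.193,-0.1235],"delta_rot":[0,0,0],"claw":0},
    {"delta_pos":[0.0474,-0.193,-0.1235],"delta_rot":[0,0,0],"claw":0},
  ],
)

```text
time: 10.38
eef_pos: [0.5985, -0.2212, 0.1568]
tcp_rot: [0.436, 0.556, -0.436, 0.557]
contact_force: [0.4, -0.5, 0.0]
opening: -0.002
```

```bash
cat >> h.py <<'E'
C=np.array([.5265,.0672,0])
def st():
    s=ctrl.get_state(); p=np.array(s["eef_pos"])-C; f=np.array(s["contact_force"])
    print('t %.2f MX %.4f MY %.4f z %.4f F_my %.2f F_mx %.2f fz %.2f'%(s["time"],p@MX,p@MY,p[2],f@MY,f@MX,f[2]))
E
python3 -c "
from h import *
st();print(MY)"
```

```text
t 10.38 MX 0.0006 MY -0.2972 z 0.1568 F_my -0.57 F_mx 0.27 fz 0.05
[-0.24022804  0.97071648  0.        ]
```

Emit:
play_rows(
  targets=[
    {"delta_pos":[-0.0024,0.0097,0],"delta_rot":[0,0,0],"claw":0},
    {"delta_pos":[-0.0048,0.0194,0],"delta_rot":[0,0,0],"claw":0},
    {"delta_pos":[-0.006,0.0243,0],"delta_rot":[0,0,0],"claw":0},
    {"delta_pos":[-0.0067,0.0272,0],"delta_rot":[0,0,0],"claw":0},
    {"delta_pos":[-0.0072,0.0291,0],"delta_rot":[0,0,0],"claw":0},
    {"delta_pos":[-0.0077,0.0311,0],"delta_rot":[0,0,0],"claw":0},
    {"delta_pos":[-0.0082,0.033,0],"delta_rot":[0,0,0],"claw":0},
    {"delta_pos":[-0.0086,0.035,0],"delta_rot":[0,0,0],"claw":0},
    {"delta_pos":[-0.0091,0.0369,0],"delta_rot":[0,0,0],"claw":0},
    {"delta_pos":[-0.0096,0.0388,0],"delta_rot":[0,0,0],"claw":0},
    {"delta_pos":[-0.0101,0.0408,0],"delta_rot":[0,0,0],"claw":0},
    {"delta_pos":[-0.0106,0.0427,0],"delta_rot":[0,0,0],"claw":0},
    {"delta_pos":[-0.011,0.0447,0],"delta_rot":[0,0,0],"claw":0},
    {"delta_pos":[-0.0115,0.0466,0],"delta_rot":[0,0,0],"claw":0},
    {"delta_pos":[-0.012,0.0485,0],"delta_rot":[0,0,0],"claw":0},
  ],
)

```text
time: 11.63
eef_pos: [0.5864, -0.1725, 0.1567]
tcp_rot: [0.436, 0.556, -0.436, 0.557]
contact_force: [0.0, -1.3, 0.6]
opening: 0.002
```

```bash
python3 -c "
from h import *
st()"
```

```text
t 11.63 MX 0.0006 MY -0.2471 z 0.1567 F_my -1.27 F_mx -0.26 fz 0.58
```

Emit:
play_rows(
  targets=[
    {"delta_pos":[-0.0007,0.0029,0],"delta_rot":[0,0,0],"claw":0},
    {"delta_pos":[-0.0017,0.0068,0],"delta_rot":[0,0,0],"claw":0},
    {"delta_pos":[-0.0028,0.0114,0],"delta_rot":[0,0,0],"claw":0},
    {"delta_pos":[-0.004,0.0162,0],"delta_rot":[0,0,0],"claw":0},
    {"delta_pos":[-0.0052,0.021,0],"delta_rot":[0,0,0],"claw":0},
    {"delta_pos":[-0.0064,0.0258,0],"delta_rot":[0,0,0],"claw":0},
    {"delta_pos":[-0.0076,0.0306,0],"delta_rot":[0,0,0],"claw":0},
    {"delta_pos":[-0.0088,0.0354,0],"delta_rot":[0,0,0],"claw":0},
    {"delta_pos":[-0.01,0.0402,0],"delta_rot":[0,0,0],"claw":0},
    {"delta_pos":[-0.0112,0.045,0],"delta_rot":[0,0,0],"claw":0},
    {"delta_pos":[-0.0124,0.05,0],"delta_rot":[0,0,0],"claw":0},
    {"delta_pos":[-0.0136,0.055,0],"delta_rot":[0,0,0],"claw":0},
    {"delta_pos":[-0.0148,0.06,0],"delta_rot":[0,0,0],"claw":0},
    {"delta_pos":[-0.016,0.0648,0],"delta_rot":[0,0,0],"claw":0},
    {"delta_pos":[-0.0172,0.0696,0],"delta_rot":[0,0,0],"claw":0},
    {"delta_pos":[-0.0184,0.0744,0],"delta_rot":[0,0,0],"claw":0},
    {"delta_pos":[-0.0192,0.0777,0],"delta_rot":[0,0,0],"claw":0},
    {"delta_pos":[-0.0199,0.0806,0],"delta_rot":[0,0,0],"claw":0},
    {"delta_pos":[-0.0204,0.0825,0],"delta_rot":[0,0,0],"claw":0},
  ],
)

```text
time: 13.22
eef_pos: [0.5659, -0.0894, 0.1567]
tcp_rot: [0.436, 0.557, -0.436, 0.557]
contact_force: [-1.1, -1.7, -0.0]
opening: 0.0
```

```bash
python3 - <<'E'
from h import *
st()
im=ctrl.read_camera('wrist'); t=ctrl.read_camera('scene')
cv2.imwrite('pics/w6.png',np.hstack([cv2.resize(im,(440,330)),cv2.resize(t[160:310,240:404],(360,330),interpolation=2)]))
E
```

```text
t 13.22 MX 0.0007 MY -0.1615 z 0.1567 F_my -1.43 F_mx -1.48 fz -0.02
```

View pics/w6.png

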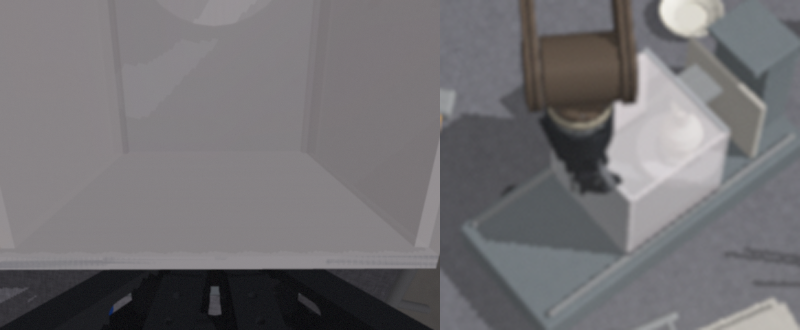

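The hood is over the upright vase. I'll continue at 24 mm/s.

Emit:
play_rows(
  targets=[
    {"delta_pos":[-0.0005,0.0019,0],"delta_rot":[0,0,0],"claw":0},
    {"delta_pos":[-0.001,0.0039,0],"delta_rot":[0,0,0],"claw":0},
    {"delta_pos":[-0.0014,0.0058,0],"delta_rot":[0,0,0],"claw":0},
    {"delta_pos":[-0.0019,0.0078,0],"delta_rot":[0,0,0],"claw":0},
    {"delta_pos":[-0.0024,0.0097,0],"delta_rot":[0,0,0],"claw":0},
    {"delta_pos":[-0.0029,0.0116,0],"delta_rot":[0,0,0],"claw":0},
    {"delta_pos":[-0.0034,0.0136,0],"delta_rot":[0,0,0],"claw":0},
    {"delta_pos":[-0.0038,0.0155,0],"delta_rot":[0,0,0],"claw":0},
    {"delta_pos":[-0.0043,0.0175,0],"delta_rot":[0,0,0],"claw":0},
    {"delta_pos":[-0.0048,0.0194,0],"delta_rot":[0,0,0],"claw":0},
    {"delta_pos":[-0.0053,0.0214,0],"delta_rot":[0,0,0],"claw":0},
    {"delta_pos":[-0.0058,0.0233,0],"delta_rot":[0,0,0],"claw":0},
  ],
)

```text
time: 14.32
eef_pos: [0.56, -0.0658, 0.1565]
tcp_rot: [0.436, 0.557, -0.436, 0.557]
contact_force: [0.6, -1.9, -0.3]
opening: 0.004
```

```bash
python3 -c "
from h import *
st()"
```

```text
t 14.32 MX 0.0006 MY -0.1371 z 0.1565 F_my -1.95 F_mx 0.16 fz -0.32
```

Emit:
play_rows(
  targets=[
    {"delta_pos":[-0.0005,0.0019,0],"delta_rot":[0,0,0],"claw":0},
    {"delta_pos":[-0.001,0.0039,0],"delta_rot":[0,0,0],"claw":0},
    {"delta_pos":[-0.0014,0.0058,0],"delta_rot":[0,0,0],"claw":0},
    {"delta_pos":[-0.0019,0.0078,0],"delta_rot":[0,0,0],"claw":0},
    {"delta_pos":[-0.0024,0.0097,0],"delta_rot":[0,0,0],"claw":0},
    {"delta_pos":[-0.0029,0.0116,0],"delta_rot":[0,0,0],"claw":0},
    {"delta_pos":[-0.0034,0.0136,0],"delta_rot":[0,0,0],"claw":0},
    {"delta_pos":[-0.0038,0.0155,0],"delta_rot":[0,0,0],"claw":0},
    {"delta_pos":[-0.0038,0.0155,0],"delta_rot":[0,0,0],"claw":0},
  ],
)

```text
time: 15.07
eef_pos: [0.5561, -0.0501, 0.1565]
tcp_rot: [0.436, 0.557, -0.436, 0.557]
contact_force: [-0.5, -2.1, 0.8]
opening: 0.003
```

```bash
python3 -c "
from h import *
st()"
```

```text
t 15.07 MX 0.0006 MY -0.1210 z 0.1565 F_my -1.90 F_mx -0.98 fz 0.83
```

Emit:
play_rows(
  targets=[
    {"delta_pos":[-0.0004,0.0015,0],"delta_rot":[0,0,0],"claw":0},
    {"delta_pos":[-0.0007,0.0029,0],"delta_rot":[0,0,0],"claw":0},
    {"delta_pos":[-0.0011,0.0044,0],"delta_rot":[0,0,0],"claw":0},
    {"delta_pos":[-0.0014,0.0058,0],"delta_rot":[0,0,0],"claw":0},
    {"delta_pos":[-0.0018,0.0073,0],"delta_rot":[0,0,0],"claw":0},
    {"delta_pos":[-0.0022,0.0087,0],"delta_rot":[0,0,0],"claw":0},
    {"delta_pos":[-0.0025,0.0102,0],"delta_rot":[0,0,0],"claw":0},
    {"delta_pos":[-0.0029,0.0116,0],"delta_rot":[0,0,0],"claw":0},
    {"delta_pos":[-0.0032,0.0131,0],"delta_rot":[0,0,0],"claw":0},
    {"delta_pos":[-0.0036,0.0146,0],"delta_rot":[0,0,0],"claw":0},
    {"delta_pos":[-0.0036,0.0146,0],"delta_rot":[0,0,0],"claw":0},
  ],
)

```text
time: 15.98
eef_pos: [0.5527, -0.0363, 0.1566]
tcp_rot: [0.435, 0.556, -0.436, 0.557]
contact_force: [0.9, -6.9, -1.1]
opening: 0.002
```

```bash
python3 -c "
from h import *
st()"
```

```text
t 15.98 MX 0.0006 MY -0.1068 z 0.1566 F_my -6.95 F_mx -0.77 fz -1.13
```

Emit:
play_rows(
  targets=[
    {"delta_pos":[-0.0002,0.001,0],"delta_rot":[0,0,0],"claw":0},
    {"delta_pos":[-0.0005,0.0019,0],"delta_rot":[0,0,0],"claw":0},
    {"delta_pos":[-0.0007,0.0029,0],"delta_rot":[0,0,0],"claw":0},
    {"delta_pos":[-0.001,0.0039,0],"delta_rot":[0,0,0],"claw":0},
    {"delta_pos":[-0.0012,0.0049,0],"delta_rot":[0,0,0],"claw":0},
    {"delta_pos":[-0.0012,0.0049,0],"delta_rot":[0,0,0],"claw":0},
  ],
)

```text
time: 16.48
eef_pos: [0.5518, -0.0326, 0.1566]
tcp_rot: [0.435, 0.555, -0.437, 0.559]
contact_force: [1.1, -8.2, -1.2]
opening: 0.002
```

```bash
python3 -c "
from h import *
st()"
```

```text
t 16.48 MX 0.0006 MY -0.1030 z 0.1566 F_my -8.26 F_mx -0.94 fz -1.16
```

Emit:
play_rows(
  targets=[
    {"delta_pos":[-0.0005,0.0019,0],"delta_rot":[0,0,0],"claw":0},
    {"delta_pos":[-0.0007,0.0029,0],"delta_rot":[0,0,0],"claw":0},
    {"delta_pos":[-0.001,0.0039,0],"delta_rot":[0,0,0],"claw":0},
    {"delta_pos":[-0.0012,0.0049,0],"delta_rot":[0,0,0],"claw":0},
    {"delta_pos":[-0.0012,0.0049,0],"delta_rot":[0,0,0],"claw":0},
  ],
)

```text
time: 16.9
eef_pos: [0.5507, -0.0285, 0.1567]
tcp_rot: [0.434, 0.555, -0.437, 0.559]
contact_force: [0.6, -5.7, -0.7]
opening: -0.0
```

```bash
python3 -c "
from h import *
st()"
```

```text
t 16.90 MX 0.0005 MY -0.0987 z 0.1567 F_my -5.64 F_mx -0.75 fz -0.70
```

Emit:
play_rows(
  targets=[
    {"delta_pos":[-0.0004,0.0015,0],"delta_rot":[0,0,0],"claw":0},
    {"delta_pos":[-0.0006,0.0024,0],"delta_rot":[0,0,0],"claw":0},
    {"delta_pos":[-0.0007,0.0029,0],"delta_rot":[0,0,0],"claw":0},
    {"delta_pos":[-0.0007,0.0029,0],"delta_rot":[0,0,0],"claw":0},
  ],
)

```text
time: 17.23
eef_pos: [0.5501, -0.0259, 0.1567]
tcp_rot: [0.434, 0.555, -0.437, 0.559]
contact_force: [0.9, -4.6, 0.1]
opening: -0.004
```

```bash
python3 -c "
from h import *
st()"
```

```text
t 17.23 MX 0.0005 MY -0.0960 z 0.1567 F_my -4.65 F_mx -0.25 fz 0.10
```

Emit:
play_rows(
  targets=[
    {"delta_pos":[-0.0003,0.0012,0],"delta_rot":[0,0,0],"claw":0},
    {"delta_pos":[-0.0005,0.0019,0],"delta_rot":[0,0,0],"claw":0},
    {"delta_pos":[-0.0006,0.0024,0],"delta_rot":[0,0,0],"claw":0},
    {"delta_pos":[-0.0006,0.0024,0],"delta_rot":[0,0,0],"claw":0},
  ],
)

```text
time: 17.57
eef_pos: [0.5494, -0.0233, 0.1567]
tcp_rot: [0.434, 0.555, -0.437, 0.559]
contact_force: [1.2, -3.9, -0.4]
opening: -0.0
```

```bash
python3 -c "
from h import *
st()"
```

```text
t 17.57 MX 0.0005 MY -0.0934 z 0.1567 F_my -4.08 F_mx 0.18 fz -0.38
```

Emit:
play_rows(
  targets=[
    {"delta_pos":[-0.0003,0.0012,0],"delta_rot":[0,0,0],"claw":0},
    {"delta_pos":[-0.0005,0.0019,0],"delta_rot":[0,0,0],"claw":0},
    {"delta_pos":[-0.0005,0.0019,0],"delta_rot":[0,0,0],"claw":0},
  ],
)

```text
time: 17.82
eef_pos: [0.5489, -0.0211, 0.1567]
tcp_rot: [0.434, 0.555, -0.437, 0.559]
contact_force: [1.3, -3.1, -1.1]
opening: -0.004
```

```bash
python3 -c "
from h import *
st()"
```

```text
t 17.82 MX 0.0005 MY -0.0911 z 0.1567 F_my -3.30 F_mx 0.53 fz -1.10
```

Emit:
play_rows(
  targets=[
    {"delta_pos":[-0.0003,0.0012,0],"delta_rot":[0,0,0],"claw":0},
    {"delta_pos":[-0.0005,0.0019,0],"delta_rot":[0,0,0],"claw":0},
    {"delta_pos":[-0.0005,0.0019,0],"delta_rot":[0,0,0],"claw":0},
  ],
)

```text
time: 18.07
eef_pos: [0.5485, -0.0193, 0.1567]
tcp_rot: [0.434, 0.555, -0.437, 0.559]
contact_force: [1.2, -5.5, 0.0]
opening: -0.004
```

```bash
python3 -c "
from h import *
st()"
```

```text
t 18.07 MX 0.0005 MY -0.0893 z 0.1567 F_my -5.60 F_mx -0.19 fz 0.04
```

Emit:
play_rows(
  targets=[
    {"delta_pos":[-0.0003,0.0012,0],"delta_rot":[0,0,0],"claw":0},
    {"delta_pos":[-0.0004,0.0017,0],"delta_rot":[0,0,0],"claw":0},
    {"delta_pos":[-0.0004,0.0017,0],"delta_rot":[0,0,0],"claw":0},
  ],
)

```text
time: 18.32
eef_pos: [0.5484, -0.0188, 0.1567]
tcp_rot: [0.433, 0.554, -0.437, 0.561]
contact_force: [1.0, -9.0, -1.6]
opening: -0.0
```

```bash
python3 -c "
from h import *
st()"
```

```text
t 18.32 MX 0.0006 MY -0.0888 z 0.1567 F_my -8.96 F_mx -1.14 fz -1.62
```

Emit:
play_rows(
  targets=[
    {"delta_pos":[-0.0004,0.0015,0],"delta_rot":[0,0,0],"claw":0},
    {"delta_pos":[-0.0005,0.002,0],"delta_rot":[0,0,0],"claw":0},
    {"delta_pos":[-0.0005,0.002,0],"delta_rot":[0,0,0],"claw":0},
  ],
)

```text
time: 18.57
eef_pos: [0.5483, -0.0187, 0.1568]
tcp_rot: [0.432, 0.553, -0.438, 0.562]
contact_force: [1.7, -10.3, -2.3]
opening: -0.001
```

```bash
python3 -c "
from h import *
st()"
```

```text
t 18.57 MX 0.0006 MY -0.0886 z 0.1568 F_my -10.41 F_mx -0.78 fz -2.33
```

Emit:
play_rows(
  targets=[
    {"delta_pos":[-0.0005,0.002,0],"delta_rot":[0,0,0],"claw":0},
    {"delta_pos":[-0.0006,0.0026,0],"delta_rot":[0,0,0],"claw":0},
    {"delta_pos":[-0.0006,0.0026,0],"delta_rot":[0,0,0],"claw":0},
  ],
)

```text
time: 18.82
eef_pos: [0.5483, -0.0185, 0.1569]
tcp_rot: [0.431, 0.551, -0.439, 0.564]
contact_force: [3.3, -12.7, -2.9]
opening: 0.002
```

```bash
python3 -c "
from h import *
st()"
```

```text
t 18.82 MX 0.0006 MY -0.0884 z 0.1569 F_my -13.13 F_mx 0.14 fz -2.87
```

The push reads 13.1 N against a firm stop, so it should have caught. I'll back off gently to check that the guard doesn't follow.

Emit:
play_rows(
  targets=[
    {"delta_pos":[0.0003,-0.001,0],"delta_rot":[0,0,0],"claw":0},
    {"delta_pos":[0.0007,-0.003,0],"delta_rot":[0,0,0],"claw":0},
    {"delta_pos":[0.0012,-0.005,0],"delta_rot":[0,0,0],"claw":0},
    {"delta_pos":[0.0017,-0.007,0],"delta_rot":[0,0,0],"claw":0},
    {"delta_pos":[0.0017,-0.007,0],"delta_rot":[0,0,0],"claw":0},
  ],
)

```text
time: 19.23
eef_pos: [0.5499, -0.025, 0.1568]
tcp_rot: [0.431, 0.552, -0.439, 0.563]
contact_force: [-0.3, -0.1, -0.3]
opening: 0.003
```

```bash
python3 -c "
from h import *
st()"
```

```text
t 19.23 MX 0.0006 MY -0.0951 z 0.1568 F_my -0.05 F_mx -0.32 fz -0.28
```

No force at 7 mm back, so the latch holds. I'll retreat and take a last look.

Emit:
play_rows(
  targets=[
    {"delta_pos":[0.0024,-0.01,0],"delta_rot":[0,0,0],"claw":0},
    {"delta_pos":[0.0072,-0.03,0],"delta_rot":[0,0,0],"claw":0},
    {"delta_pos":[0.0144,-0.06,0],"delta_rot":[0,0,0],"claw":0},
    {"delta_pos":[0.02,-0.085,0.02],"delta_rot":[0,0,0],"claw":0},
    {"delta_pos":[0.02,-0.12,0.05],"delta_rot":[0,0,0],"claw":0},
    {"delta_pos":[0.02,-0.15,0.08],"delta_rot":[0,0,0],"claw":0},
    {"delta_pos":[0.02,-0.18,0.1],"delta_rot":[0,0,0],"claw":0},
    {"delta_pos":[0.01,-0.21,0.12],"delta_rot":[0,0,0],"claw":0},
    {"delta_pos":[0,-0.24,0.13],"delta_rot":[0,0,0],"claw":0},
    {"delta_pos":[0,-0.27,0.13],"delta_rot":[0,0,0],"claw":0},
    {"delta_pos":[0,-0.29,0.13],"delta_rot":[0,0,0],"claw":0},
    {"delta_pos":[0,-0.29,0.13],"delta_rot":[0,0,0],"claw":0},
    {"delta_pos":[0,-0.29,0.13],"delta_rot":[0,0,0],"claw":0},
  ],
)

```text
time: 20.32
eef_pos: [0.5494, -0.3159, 0.2863]
tcp_rot: [0.432, 0.552, -0.439, 0.562]
contact_force: [-0.4, 0.6, -0.1]
opening: -0.003
```

```bash
python3 - <<'E'
from h import *
st()
t=ctrl.read_camera('top'); s=ctrl.read_camera('scene')
cv2.imwrite('pics/f.png',np.hstack([cv2.resize(t[160:310,100:400],(500,250),interpolation=2),cv2.resize(s[150:310,240:432],(300,250),interpolation=2)]))
E
```

```text
t 20.32 MX -0.0698 MY -0.3774 z 0.2863 F_my 0.67 F_mx -0.29 fz -0.11
```

View pics/f.png

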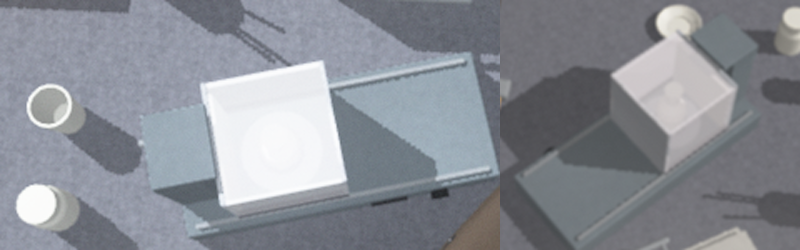

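The guard's rear corners in the top crop are (325,63) and (347,183). The vase stands under the hood at (280,150), and the cup and jar are untouched.

```bash
python3 - <<'E'
from h import *
c=ctrl.calibration('top')
for u,v in((325,63),(347,183)): print('rear edge MY',(ray(c,(100+u*.6,160+v*.6),.19)-C)@MY)
for g in((.65859,-.15821,.19),(.51389,-.19358,.19)): print('start',(np.array(g)-C)@MY)
print(ctrl.sign_off())
E
```

```text
rear edge MY -0.07799815737409369
rear edge MY -0.07655392251056144
start -0.2505409242433618
start -0.2501141684503223
the job is handed in; nothing more can be done
None
```

The vase is standing upright inside the ring on the wheel, and the splash guard is closed over it and latched. I handed the job in at about 20 s of the 64 s allowed.

- **Vase:** I picked it up from above by its lip, with a 30 N grip. It touched down at exactly the height expected for the wheel face; resting on the ring would have read 5 mm higher. After letting go, the wrist camera showed the lip where an upright vase should be, and later views show it still standing under the hood.
- **Guard:** I pushed it with the fingers shut. After about 172 mm of travel it met a firm stop, and I stopped pushing at 13.1 N, below the 20 N limit.
- **Latch:** When I backed off 7 mm there was no force on the fingers. The last picture puts the plate about 77 mm behind the wheel centre, where I left it, so the guard stayed put.
- **Other things:** The cup and jar look untouched in the last picture. The ink block and blue vases were outside that crop, but the arm stayed clear of them.

**What disagreed:** The push peaked at 8.3 N about 14 mm before the final stop; the description puts the peak about 8 mm before the catch. It then eased to 3.3 N, not 5 N. I judged the latch by the firm stop and by the guard staying put, not by that force pattern.

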